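# Hang a tool tray by its two keyholes on the bench hanger

### The job

Pick up the loose grey metal tool tray by its black grip and hang it on the bench hanger: pass both keyholes in its back plate over the two headed pins at once, then lower it until the pins carry it, fully home and hanging level with the tray side towards you. The pin bar has been clamped somewhere left or right of the middle of the panel, so feel for the pins gently, never push or press the tray hard against the hanger, and leave the things around it where they are.

Things in the scene. Friction and masses are not known exactly. Their poses are not given: they have to be found in the camera images.
- tray: Loose tool tray of grey painted sheet metal, empty, 0.22-0.37 kg, standing on the worktop. Origin: middle of the lower edge of the REAR face of its upright back plate; z up, y along the plate, -x to the open front. Plate 5 mm thick (x -5 to 0 mm), y +-65, z 0 to 85, with two keyholes and a black grip on top; trough in front of it x -50 to -5, 30 mm high.
- tray_grip (a point): Point in the black upright grip on top of the tray's back plate, 110 mm above the tray's origin, middle of its thickness. The grip is 12 mm thick (along the tray's x), 50 mm wide (y), reaching from 85 to 125 mm above the tray's underside.
- keyholes (a point): Point midway between the two keyholes of the tray, on the plate's rear face, 45 mm above the tray's underside. Keyholes at y = -45 and +45 mm from it: entry hole 16 mm wide, from 10 mm below to 10 mm above the point, going on upwards as a slot 9 mm wide whose closed end is 26 mm above the point.
- hanger: Fixed white steel hanger. Origin: on the worktop below the middle of its upright panel's front face; z up, y along the panel, -x is the way it faces. Panel x 0 to 12 mm, y +-85, top at z 118; grey foot 12 mm high, x -20 to 95. Hung home, the tray's origin is at z 32 mm, its plate 0 to 3 mm in front of the face. The force between tray and hanger must stay under 25 N.
- pin_line (a point): Middle of the hanger panel's front face at pin height, z 100 mm. Two fixed headed pins 90 mm apart stand out to -x at this height; their midpoint lies anywhere from 18 mm left to 18 mm right (+-y) of this point, differing each time and NOT measured: find it by feel or sight. Pin: shank 6 mm diameter, 8 mm long, then a flat head 13 mm diameter, 4 mm thick (12 mm out in all).
- rack: Bystander: blue tube rack with capped tubes, 56 x 170 x 84 mm, loose; origin under its centre. Leave alone.
- reagent: Bystander: white bottle with blue cap, 62 mm diameter, 137 mm high, loose; origin under its centre. Leave alone.
- vial: Bystander: brown glass bottle with white cap, 42 mm diameter, 87 mm high, loose; origin under its centre. Leave alone.
- timer: Bystander: flat white timer, 66 x 62 x 19 mm, loose; origin under its centre. Leave alone.
There are look-alikes about, which are no part of the job. Leave any yellow look-alike of the tray alone.

How it is judged:
By the outcome, as a careful person would: the job done as asked, in the order asked, and still so for the second after the job is handed in, with the robot touching nothing.
It also fails if it takes over 61 s, if anything falls off the work surface, if the arm or the gripper's body presses on something with over 40 N, if the wrist force passes 120 N, or if a joint passes its speed limit or range.

### The arm

A 6-joint arm with a two-finger parallel gripper is mounted at the origin on a cart in front of the work surface, level with it; the furniture and walls round the work are solid. World frame = base frame: x ahead of the robot, y to its left, z up, the work surface at z = 0. Lengths are in m, angles in rad, forces in N, time in s.
With the tool pointing down it reaches from about 0.425 to 0.95 m from the base axis. Payload 3.5 kg.
Tool frame: the origin (TCP) lies at the very end of the fingers, on their centre line; the grasp point (between the pads) lies 19 mm behind it (grip_depth is the distance from the TCP to the grasp point, in m); x points along the fingers, z is the direction in which the jaws open and shut, and the axes are right-handed (so a half turn about x gives the same grasp; the last joint's range is limited). The gripper opens to 85 mm and grips with 20 to 120 N. Pads are 22 mm wide; open, the fingers measure 114 mm over their backs; the gripper's body (76 mm by 85 mm) begins 54 mm behind the grasp point. The pads swing forward as they close: fully open they stand 13 mm farther back than shut.
Start: joints at [-1.473, 0.286, 1.577, -0, 1.279, -0.15], TCP at [0.166, -0.654, 0.231] pointing down, gripper open.
Joint ranges: [-2.77, 2.77], [-0.9, 2.22], [0.21, 2.48], [-1.53, 4.67], [0.24, 2.81], [-2.84, 2.84]. Speed limits (rad/s): [2.79, 2.79, 3.14, 3.14, 3.14, 3.14].

### API

Orientations are given as a unit quaternion [x, y, z, w].
In Python, from plant import get_state, read_camera, calibration, sign_off, recognise, grip_depth gives the robot as it stands. The module is installed in compiled form; this text tells all that it offers.
- The arm moves only by the tool servo_tool, never from a script. Its argument "deltas" is a list that holds one entry, the list of rows, each a list of 4 numbers: the shift along the world's x, y, z scaled (see below), then the turn about the world's z scaled (see below). In form: [[[tx, ty, tz, spin], ...]]. A call has exactly 5 rows; each row is the pose to reach, as a shift and turn from the pose commanded when the call began; what a row does not reach only later rows make up. The controller multiplies each number of a shift by 10 cm and each number of a turn by 90 degrees. A row lasts 1/10 s, in which the tool goes at most 50 mm and 8.59 degrees, less where a joint would pass 70% of its speed; a pose out of reach is approached as far as the arm can. A call with a number of a shift or a turn outside -1 to 1 is refused whole. A call with a gripper value outside its range is refused whole. "claw" is the gripper's target within -1 to 1 (fully open at 1, half-way at 0, shut at -1), set as the call begins (left out, the last holds). The fingers move at their own pace and stop on an object; "force" is the grip in N (left out, the last holds). Time passes only in rows, so rows that repeat a pose let the fingers close, or fill a call up. It gives the time, the measured TCP pose, the force and the opening at its end, in the units of the state.
- get_state(): the state, without advancing time (a new reading comes with each control period).
- read_camera(name): name is "scene" or "top" or "wrist"; returns the picture (420x560x3 uint8, blue, green, red); there is no depth.
- calibration(name): a dict with "intrinsics" (3x3 intrinsics, pixels), "R" (3x3) and "t" (3): a world point X has camera coordinates R X + t; the wrist camera has in their place "T_tool_cam" (4x4, takes a point from camera to tool coordinates, whose origin is the TCP and whose axes are the tool frame's). Camera axes: x right, y down, z forward; pixel columns grow to the right and rows downward; lengths in m; the calibration is good to about 2 mm. A picture is of the moment at which its call begins: read the wrist's pose just before it. calibration takes no time and is no camera call.
- sign_off(): hands the job in, once; it reports no verdict.
Trained networks look in the newest picture that a camera, given by its name, has taken for a name from the list of things; names that differ only in an ending like _2 or _b are one class to them, and where a whole thing is asked for, a point or a joint stands for the part that bears it (a point fixed in the world has none). Each returns a list of dicts, best first, with "p" (0 to 1); they miss things now and then, are a little off and sometimes report something else, mostly with a low value. They report only what shows in the picture. A call takes as long as a camera call. They do not tell look-alikes from the thing itself.
- recognise(camera, query): "at" ([x, y, z] in m, in world coordinates, good to about 4 mm: the middle of the surface that is visible of it).
The state is a dict: "time": time; "qpos": joint angles; "dq": joint speeds; "joint_efforts": joint torques, N m; "eef_pos": TCP position; "tcp_rot": TCP orientation; "contact_force": force on the tool from outside, world axes, zero at the start; "wrist_torque": the same for the moment, N m; "opening": opening from 0.0 (shut) to 1.0 (fully open).
Only numpy, scipy, OpenCV 4.12 (cv2) and the standard library are available. Lean on these libraries where they do the work, as an engineer would, in place of code of your own. Each camera call takes 0.05 s, during which the arm holds its last target. There are 200 camera calls.

## Working session

There is one attempt and no reset: what is moved stays moved. The work goes in short steps, Python scripts to look and compute and a tool call to move; the robot and the scene stay as the last step left them, time stands still between calls to the robot, and variables do not carry over. Pictures are saved under pics/ and viewed, about 8 in all and at most 12, crops included, and the job is handed in when it is done.

Besides the shell and the picture viewer there is one more tool, called after "Call:" in YAML: its name, and indented under it one key for each argument. servo_tool: Moves the arm, as the interface text tells. Its arguments: {"type":"object","properties":{"deltas":{"type":"array"},"claw":{"type":"number"},"force":{"type":"number"}},"required":["deltas"]}

```bash
mkdir -p pics
python3 - <<'E'
from plant import *
import cv2,numpy as np
s=get_state();print(s['time'],s['eef_pos'],s['tcp_rot'],s['opening'],grip_depth)
for c in ('scene','top'):
    im=read_camera(c);cv2.imwrite(f'pics/{c}0.png',im)
    k=calibration(c);print(c,np.round(k['intrinsics'],1).tolist(),np.round(k['R'],3).tolist(),np.round(k['t'],3).tolist())
    for q in ('tray','tray_grip','keyholes','hanger'):
        print(q,[(np.round(d['at'],3).tolist(),round(d['p'],2)) for d in recognise(c,q)])
print(get_state()['time'])
E
```

```text
0.0 [ 0.16550754 -0.65372844  0.22994152] [ 0.43496889  0.55853182 -0.43377992  0.55738609] 0.9981475259513264 0.0187
scene [[401.7, 0.0, 272.7], [0.0, 401.7, 208.3], [0.0, 0.0, 1.0]] [[-0.658, -0.753, 0.022], [-0.388, 0.314, -0.866], [0.646, -0.578, -0.499]] [0.601, 0.219, 1.044]
tray [([0.464, 0.654, 0.046], 0.7), ([0.597, 0.077, 0.04], 0.59), ([0.461, 0.333, 0.03], 0.57)]
tray_grip [([0.462, 0.651, 0.045], 0.98), ([0.459, 0.333, 0.029], 0.9)]
keyholes [([0.465, 0.656, 0.046], 0.87), ([0.422, -0.011, 0.023], 0.71), ([0.462, 0.337, 0.031], 0.57)]
hanger [([0.594, 0.078, 0.042], 0.78)]
top [[481.5, 0.0, 276.7], [0.0, 481.5, 215.2], [0.0, 0.0, 1.0]] [[0.024, -1.0, 0.0], [-0.986, -0.024, -0.164], [0.164, 0.004, -0.986]] [0.294, 0.578, 1.302]
tray [([0.484, 0.639, 0.026], 0.97), ([0.449, 0.332, 0.005], 0.67), ([0.629, 0.051, 0.014], 0.63)]
tray_grip [([0.484, 0.638, 0.025], 0.87), ([0.448, 0.331, -0.002], 0.67)]
keyholes [([0.447, 0.329, 0.0], 0.98), ([0.484, 0.64, 0.023], 0.64)]
hanger [([0.625, 0.055, 0.013], 0.85), ([0.432, -0.022, 0.015], 0.23)]
0.5
```

View pics/scene0.png

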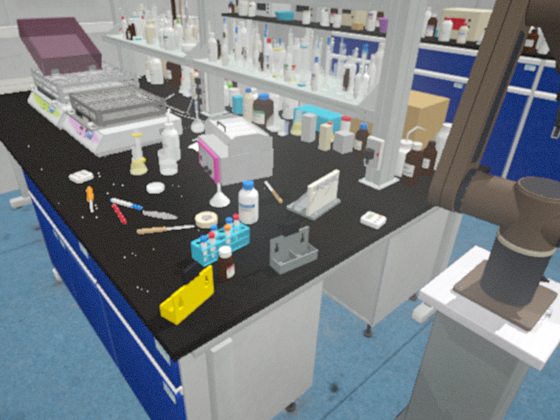

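View pics/top0.png

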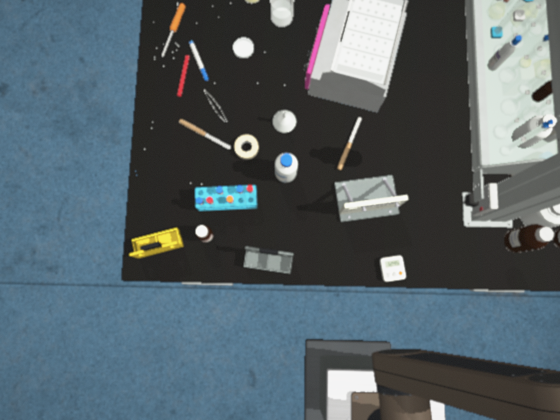

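The scene view shows the grey tray at about (294,250) with its grip on the far (+x) side, the yellow look-alike at (188,295), and the hanger at (318,198) facing the robot. The top view agrees: tray (268,260), hanger (372,198).

Run:
```python
from plant import *
import cv2,numpy as np
from scipy.spatial.transform import Rotation as R
s=get_state();print(np.round(R.from_quat(s['tcp_rot']).as_matrix(),3).tolist())
k=calibration('wrist');print({a:np.round(b,3).tolist() for a,b in k.items()})
a=cv2.imread('pics/scene0.png')[165:275,255:395];b=cv2.imread('pics/top0.png')[170:280,235:415]
a=cv2.resize(a,(700,550),interpolation=3)[:, :]
b=cv2.resize(b,(900,550),interpolation=3)
cv2.imwrite('pics/s1.png',cv2.vconcat([cv2.resize(a,(480,300)),cv2.resize(b,(480,293))]))
```

```text
[[-0.0, 0.969, 0.245], [0.0, 0.245, -0.969], [-1.0, 0.0, -0.0]]
{'intrinsics': [[318.317, 0.0, 278.863], [0.0, 318.317, 206.056], [0.0, 0.0, 1.0]], 'T_tool_cam': [[0.0, -0.306, 0.952, -0.142], [-0.0, -0.952, -0.306, 0.078], [1.0, -0.0, -0.0, -0.001], [0.0, 0.0, 0.0, 1.0]]}
```

Call:
servo_tool:
  deltas:
    - [[0.45,0.2,0.3,0],[0.9,0.4,0.6,0],[1,0.9,0.9,0],[1,1,0.9,0],[1,1,0.9,0]]

```text
time: 1.0
eef_pos: [0.2676, -0.5529, 0.3253]
tcp_rot: [0.432, 0.557, -0.434, 0.56]
contact_force: [-0.4, 0.5, 0.5]
opening: 0.998
```

View pics/s1.png

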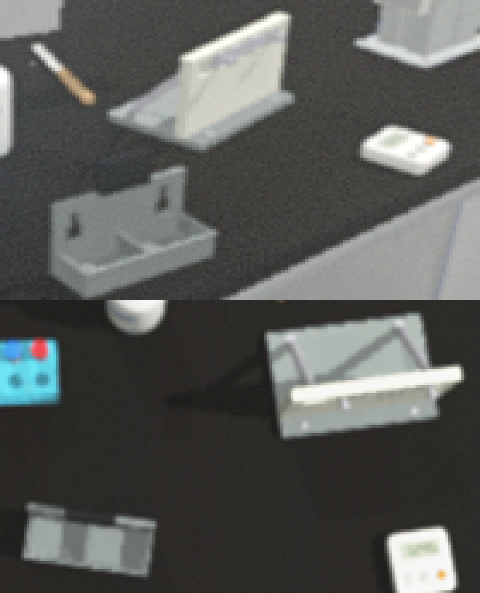

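Call:
servo_tool:
  deltas:
    - [[0.4,0.3,0,0.09],[0.8,0.6,0,0.18],[1,1,0,0.27],[1,1,0,0.36],[1,1,0,0.45]]

```text
time: 1.5
eef_pos: [0.3662, -0.4537, 0.3206]
tcp_rot: [0.212, 0.675, -0.212, 0.674]
contact_force: [0.2, -0.3, -0.6]
opening: 1.001
```

Call:
servo_tool:
  deltas:
    - [[0.2,0.4,0,0.09],[0.5,0.8,0,0.18],[0.7,1,0,0.27],[0.7,1,0,0.36],[0.7,1,0,0.4]]

```text
time: 2.0
eef_pos: [0.436, -0.3541, 0.3204]
tcp_rot: [-0.006, 0.707, 0.006, 0.707]
contact_force: [-0.0, 0.5, -0.1]
opening: 1.002
```

Call:
servo_tool:
  deltas:
    - [[0,0.4,0,0],[0,0.8,0,0],[0,1,0,0],[0,1,0,0],[0,1,0,0]]

```text
time: 2.5
eef_pos: [0.4357, -0.255, 0.3213]
tcp_rot: [-0.005, 0.707, 0.004, 0.707]
contact_force: [0.1, -0.6, -0.5]
opening: 0.999
```

Call:
servo_tool:
  deltas:
    - [[0,0.5,0,0],[0,1,0,0],[0,1,0,0],[0,1,0,0],[0,1,0,0]]

```text
time: 3.0
eef_pos: [0.4358, -0.1558, 0.3213]
tcp_rot: [-0.004, 0.707, 0.004, 0.707]
contact_force: [0.3, -0.2, -0.4]
opening: 1.002
```

Call:
servo_tool:
  deltas:
    - [[0,0.5,0,0],[0,1,0,0],[0,1,0,0],[0,1,0,0],[0,1,0,0]]

```text
time: 3.5
eef_pos: [0.4359, -0.0559, 0.3212]
tcp_rot: [-0.004, 0.707, 0.003, 0.707]
contact_force: [-0.1, -0.3, 0.1]
opening: 1.0
```

Both pin heads show in the top crop: right at composite (433,393), left at (345,403), so the bar sits right of the panel middle. The hanger faces -x with a small yaw. Next is a wrist view of the hanger from near.

Run:
```python
from plant import *
import cv2,numpy as np,json
s=get_state();json.dump({a:np.array(s[a]).tolist() for a in('eef_pos','tcp_rot')},open('w1.json','w'))
im=read_camera('wrist');cv2.imwrite('pics/w1.png',im)
for q in('hanger','tray','tray_grip'):print(q,[(np.round(d['at'],3).tolist(),round(d['p'],2)) for d in recognise('wrist',q)])
cv2.imwrite('pics/w1b.png',cv2.resize(im,(800,600),interpolation=3))
```

```text
hanger [([0.601, 0.053, 0.048], 0.68)]
tray []
tray_grip []
```

View pics/w1b.png

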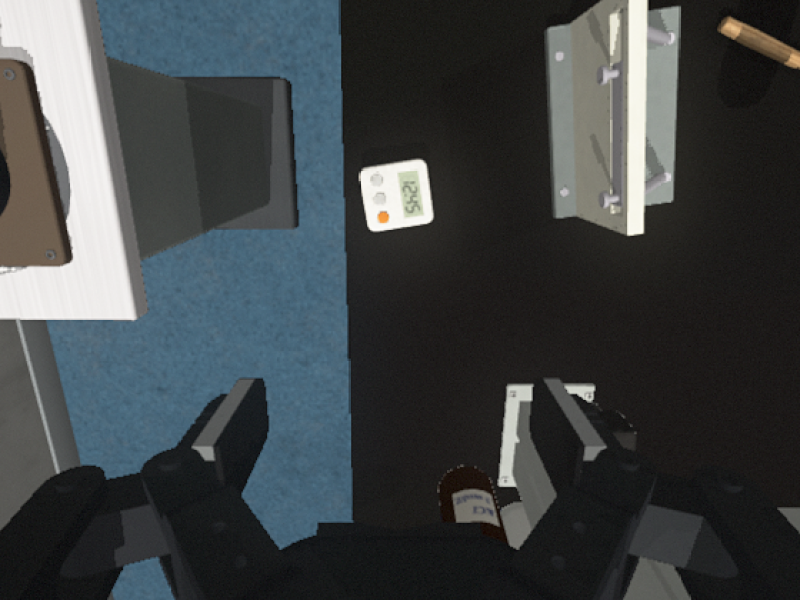

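The wrist view shows the pin heads at (605,75) and (605,201) on the panel's front and the timer at (396,194). I'll go on towards the tray, with one central shot of the hanger on the way.

Call:
servo_tool:
  deltas:
    - [[0,0.5,0,0],[0,1,0,0],[0,1,0,0],[0,1,0,0],[0,1,0,0]]

```text
time: 4.2
eef_pos: [0.4358, 0.0447, 0.3213]
tcp_rot: [-0.004, 0.707, 0.004, 0.707]
contact_force: [-0.6, -0.5, -0.4]
opening: 1.003
```

```bash
cat > h.py <<'E'
from plant import *
import cv2,numpy as np,json
from scipy.spatial.transform import Rotation as R
def shot(n):
    s=get_state();json.dump({a:np.array(s[a]).tolist() for a in('eef_pos','tcp_rot','contact_force','time')},open(n+'.json','w'))
    im=read_camera('wrist');cv2.imwrite(f'pics/{n}.png',im);return im
def cam(n):
    if n in('scene','top'):
        k=calibration(n);return k['intrinsics'],k['R'],k['t']
    k=calibration('wrist');s=json.load(open(n+'.json'));T=np.eye(4);T[:3,:3]=R.from_quat(s['tcp_rot']).as_matrix();T[:3,3]=s['eef_pos']
    M=np.linalg.inv(T@k['T_tool_cam']);return k['intrinsics'],M[:3,:3],M[:3,3]
def at_z(n,uv,z):   # world points at height z
    K,Rm,t=cam(n);c=-Rm.T@t;o=[]
    for (u,v) in uv:
        d=Rm.T@np.linalg.inv(K)@[u,v,1];o.append(c+d*(z-c[2])/d[2])
    return np.array(o)
def proj(n,X):
    K,Rm,t=cam(n);p=(np.atleast_2d(X)@Rm.T+t)@K.T;return p[:,:2]/p[:,2:]
E
python3 - <<'E'
from h import *
im=shot('w2')
X=at_z('w2',[],0.1)
c=np.array([0.6,0.05,0.1]);p=proj('w2',c)[0].astype(int);print(p)
x0,y0=max(0,p[0]-80),max(0,p[1]-80);print(x0,y0)
cr=im[y0:y0+150,x0:x0+150];cv2.imwrite('pics/w2c.png',cv2.resize(cr,(600,600),interpolation=3))
E
```

```text
[421 172]
341 92
```

View pics/w2c.png

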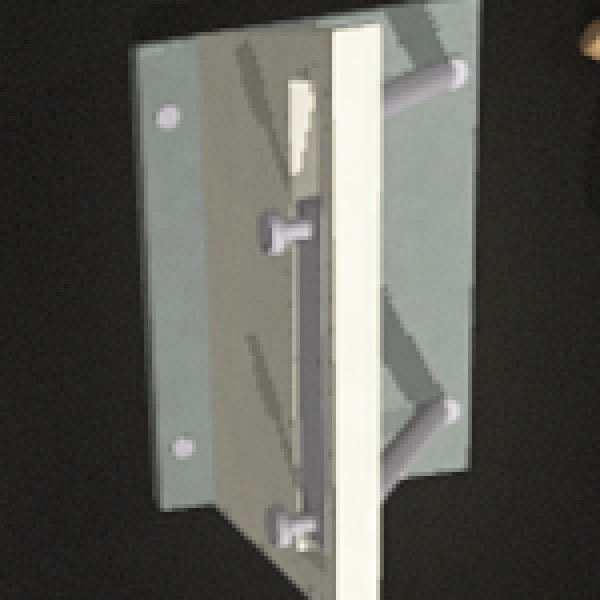

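Call:
servo_tool:
  deltas:
    - [[0,0.5,0,0],[0,1,0,0],[0,1,0,0],[0,1,0,0],[0,1,0,0]]

```text
time: 4.75
eef_pos: [0.436, 0.1442, 0.3212]
tcp_rot: [-0.004, 0.707, 0.003, 0.707]
contact_force: [-0.2, -0.0, -0.3]
opening: 0.998
```

Call:
servo_tool:
  deltas:
    - [[0,0.5,0,0],[0,0.8,0,0],[0,0.8,0,0],[0,0.8,0,0],[0,0.8,0,0]]

```text
time: 5.25
eef_pos: [0.436, 0.2241, 0.3213]
tcp_rot: [-0.004, 0.707, 0.003, 0.707]
contact_force: [0.2, -0.3, -0.1]
opening: 1.003
```

Run:
```python
from h import *
im=shot('w3')
for q in('tray','tray_grip','keyholes'):print(q,[(np.round(d['at'],3).tolist(),round(d['p'],2)) for d in recognise('wrist',q)])
cv2.imwrite('pics/w3b.png',cv2.resize(im,(800,600),interpolation=3))
```

```text
tray [([0.444, 0.337, 0.003], 0.73)]
tray_grip [([0.449, 0.335, 0.003], 0.68)]
keyholes [([0.448, 0.338, 0.002], 0.97)]
```

View pics/w3b.png

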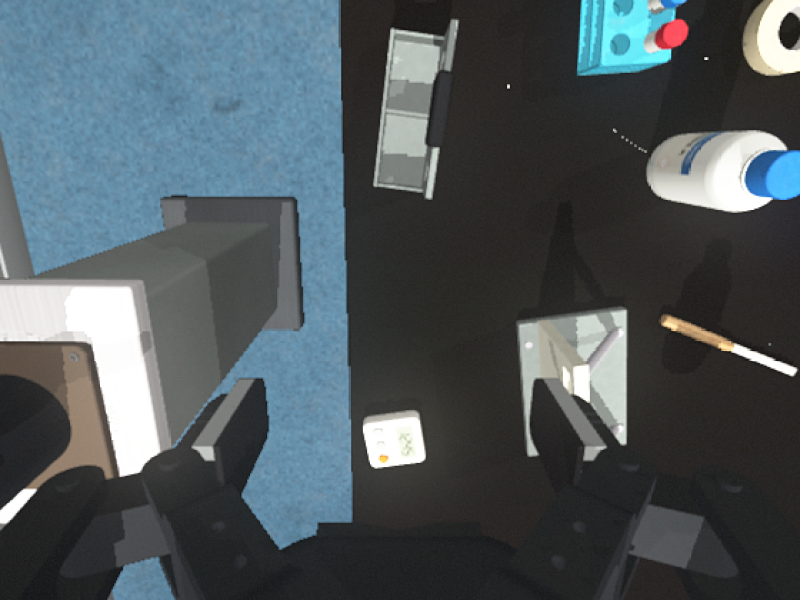

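The crop shows pin heads at (268,232) and (276,527) and the panel's top front edge from (331,30) to (333,600). The last view shows the tray's grip from about (445,72) to (434,146) and its plate's top edge from (453,20) to (430,197).

Run:
```python
from h import *
f=lambda a:np.array([[341+u/4,92+v/4] for u,v in a])-.4
g=lambda a:np.array(a)/1.4286-.2
P=at_z('w2',f([(269,232),(277,527)]),.1);print('pin heads',P.round(4).tolist())
d=P[0]-P[1];print(np.hypot(*d[:2]),np.degrees(np.arctan2(-d[0],d[1])),P.mean(0).round(4))
E_=at_z('w2',f([(331,30),(333,598)]),.118);print('panel front top',E_.round(4).tolist());d=E_[0]-E_[1];print(np.degrees(np.arctan2(-d[0],d[1])))
B=at_z('w1',g([(632,2),(610,-1),(645,235),(629,235)]),.118);print('w1 panel',B.round(4).tolist())
print('w1 pins',at_z('w1',g([(601,75),(603,201)]),.1).round(4).tolist())
print('top pins',at_z('top',[(364.4,208.7),(397.4,204.9)],.1).round(4).tolist())
print('top panel front',at_z('top',[(345.6,208.5),(408,199)],.118).round(4).tolist())
print('plate rear edge',at_z('w3',g([(458,20),(433,198)]),.085).round(4).tolist())
d=np.diff(at_z('w3',g([(458,20),(433,198)]),.085),axis=0)[0];print(np.degrees(np.arctan2(d[0],-d[1])),np.hypot(*d[:2]))
print('grip rear/top corners',at_z('w3',g([(452,72),(440,146)]),.125).round(4).tolist())
im=cv2.imread('pics/w3.png');cr=im[5:145,250:340];cv2.imwrite('pics/w3c.png',cv2.resize(cr,None,fx=4,fy=4,interpolation=3))
im=cv2.imread('pics/w2.png');cr=im[80:280,340:440];cv2.imwrite('pics/w2d.png',cv2.hconcat([cv2.resize(cr,None,fx=3,fy=3,interpolation=3),cv2.resize(cv2.imread('pics/w3c.png'),None,fx=600/560,fy=600/560)]))
```

```text
pin heads [[0.5813, 0.0758, 0.1], [0.5957, -0.0134, 0.1]]
0.09031052826290285 9.193831188638306 [0.5885 0.0312 0.1   ]
panel front top [[0.583, 0.1298, 0.118], [0.6073, -0.0288, 0.118]]
8.706644557417997
w1 panel [[0.5879, 0.1166, 0.118], [0.5731, 0.1182, 0.118], [0.6236, -0.038, 0.118], [0.6114, -0.0382, 0.118]]
w1 pins [[0.5811, 0.0752, 0.1], [0.5957, -0.0147, 0.1]]
top pins [[0.5854, 0.0716, 0.1], [0.598, -0.0176, 0.1]]
top panel front [[0.5814, 0.1249, 0.118], [0.6113, -0.0416, 0.118]]
plate rear edge [[0.4776, 0.3929, 0.085], [0.4635, 0.2648, 0.085]]
-6.298662536156107 0.128850909442194
grip rear/top corners [[0.4706, 0.3525, 0.125], [0.4642, 0.305, 0.125]]
```

View pics/w2d.png

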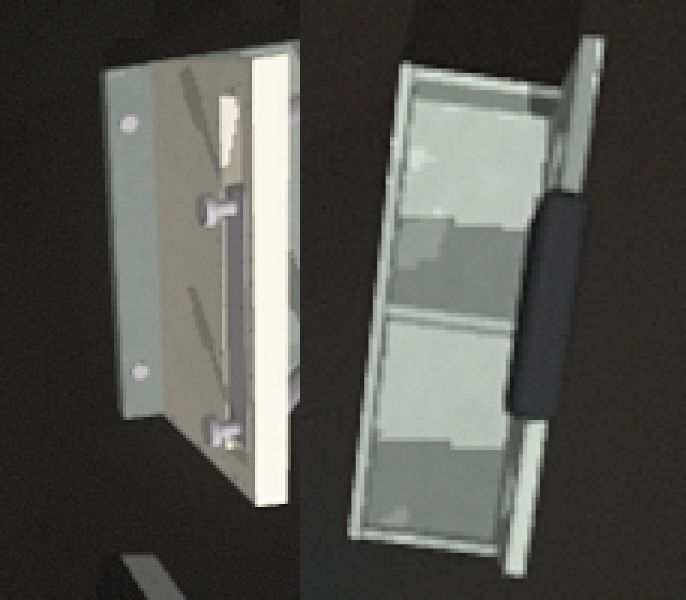

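Pins agree across views: spacing 90 mm, hanger yaw about +9°, head-face midpoint (0.588, 0.031). The tray's plate rear midpoint is (0.470, 0.329) with yaw about -6.3°. I'll move above the grip.

Call:
servo_tool:
  deltas:
    - [[0.14,0.5,0,-0.077],[0.275,1,-0.2,-0.077],[0.275,1,-0.6,-0.077],[0.275,1,-1,-0.077],[0.275,1,-1,-0.077]]

```text
time: 5.95
eef_pos: [0.4595, 0.3239, 0.2141]
tcp_rot: [0.036, 0.71, -0.041, 0.702]
contact_force: [-0.3, 0.2, -1.2]
opening: 1.003
```

Call:
servo_tool:
  deltas:
    - [[0,0.05,-0.2,0],[0,0.05,-0.4,0],[0,0.05,-0.5,0],[0,0.05,-0.5,0],[0,0.05,-0.5,0]]

```text
time: 6.45
eef_pos: [0.464, 0.3307, 0.1731]
tcp_rot: [0.039, 0.705, -0.038, 0.707]
contact_force: [0.5, -0.1, 0.3]
opening: 0.999
```

Run:
```python
from h import *
im=shot('w4');s=get_state()
Rm=R.from_quat(s['tcp_rot']).as_matrix();print(s['eef_pos'],np.degrees(np.arctan2(Rm[1,2],Rm[0,2])))
cr=im[40:400,140:420];cv2.imwrite('pics/w4c.png',cv2.resize(cr,None,fx=1.66,fy=1.66,interpolation=3))
for q in('tray_grip',):print(q,[(np.round(d['at'],3).tolist(),round(d['p'],2)) for d in recognise('wrist',q)])
```

```text
[0.46410821 0.33083889 0.17332311] -6.256334514426167
tray_grip [([0.445, 0.342, 0.002], 0.76)]
```

View pics/w4c.png

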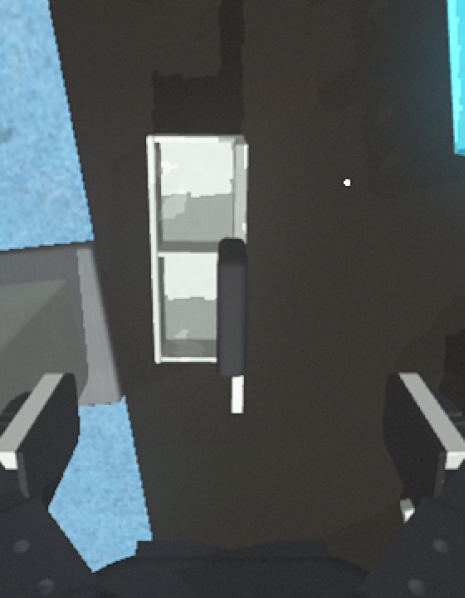

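The grip is centred between the jaws to within 1 mm (columns 217–246 in the crop, optical centre 230), and its edges run parallel to the pads. Lower and grasp.

Call:
servo_tool:
  deltas:
    - [[0,-0.02,-0.25,0],[0,-0.02,-0.5,0],[0,-0.02,-0.7,0],[0,-0.02,-0.77,0],[0,-0.02,-0.77,0]]

```text
time: 7.05
eef_pos: [0.4629, 0.3285, 0.0941]
tcp_rot: [0.038, 0.706, -0.039, 0.706]
contact_force: [-0.0, 0.1, -0.5]
opening: 1.003
```

Call:
servo_tool:
  deltas:
    - [[0,0,0,0],[0,0,0,0],[0,0,0,0],[0,0,0,0],[0,0,0,0]]
  claw: -1
  force: 60

```text
time: 7.55
eef_pos: [0.4634, 0.3287, 0.0948]
tcp_rot: [0.039, 0.706, -0.038, 0.706]
contact_force: [3.1, 0.6, 0.9]
opening: 0.146
```

Call:
servo_tool:
  deltas:
    - [[0,0,0,0],[0,0,0,0],[0,0,0,0],[0,0,0,0],[0,0,0,0]]

```text
time: 8.05
eef_pos: [0.4634, 0.3287, 0.0947]
tcp_rot: [0.039, 0.706, -0.038, 0.706]
contact_force: [-0.1, -1.4, 2.4]
opening: 0.133
```

Grasped: opening 0.133 ≈ 11–12 mm. The TCP is 94.7 mm above the tray's underside, so entry is at TCP z≈0.150 and home at ≈0.127. Lift and carry.

Call:
servo_tool:
  deltas:
    - [[0,0,0.15,0],[0,0,0.4,0],[0,0,0.7,0],[0,0,1,0],[0,0,1,0]]

```text
time: 8.55
eef_pos: [0.4652, 0.3299, 0.1993]
tcp_rot: [0.04, 0.703, -0.037, 0.709]
contact_force: [0.8, 0.7, -2.5]
opening: 0.132
```

Call:
servo_tool:
  deltas:
    - [[0.08,-0.25,0.2,0.04],[0.16,-0.55,0.3,0.08],[0.2,-0.85,0.3,0.12],[0.25,-1,0.3,0.16],[0.25,-1,0.3,0.17]]

```text
time: 9.05
eef_pos: [0.4873, 0.2266, 0.2219]
tcp_rot: [-0.056, 0.706, 0.055, 0.704]
contact_force: [-0.7, 0.1, -3.6]
opening: 0.132
```

Call:
servo_tool:
  deltas:
    - [[0.08,-0.25,0,0],[0.16,-0.55,0,0],[0.2,-0.85,0,0],[0.25,-1,0,0],[0.25,-1,0,0]]

```text
time: 9.55
eef_pos: [0.513, 0.1278, 0.223]
tcp_rot: [-0.055, 0.706, 0.055, 0.704]
contact_force: [-0.4, 0.4, -3.6]
opening: 0.127
```

Call:
servo_tool:
  deltas:
    - [[0.08,-0.25,-0.2,0],[0.16,-0.55,-0.4,0],[0.2,-0.85,-0.6,0],[0.25,-1,-0.68,0],[0.25,-1,-0.68,0]]

```text
time: 10.05
eef_pos: [0.5375, 0.0283, 0.1543]
tcp_rot: [-0.055, 0.706, 0.056, 0.704]
contact_force: [-0.3, 0.3, -3.7]
opening: 0.131
```

Run:
```python
from h import *
im=shot('w5');s=get_state()
Rm=R.from_quat(s['tcp_rot']).as_matrix();print(s['eef_pos'],np.degrees(np.arctan2(Rm[1,2],Rm[0,2])),s['contact_force'],s['time'])
cr=im[30:330,200:430];cv2.imwrite('pics/w5c.png',cv2.resize(cr,None,fx=2,fy=2,interpolation=3))
```

```text
[0.53790371 0.02924039 0.15556684] 8.992554322648168 [ 0.18940464  1.22894202 -3.86520156] 10.1
```

View pics/w5c.png

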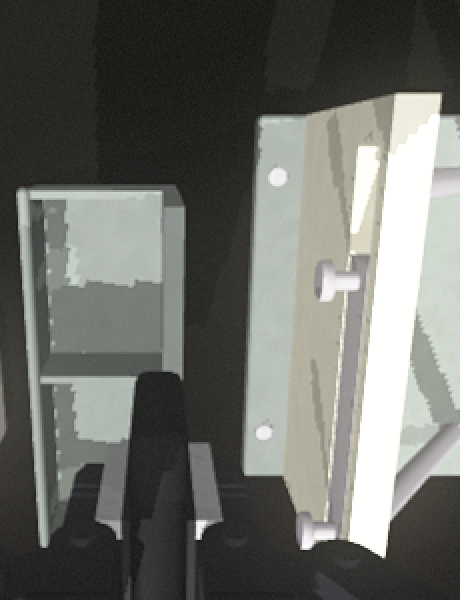

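The view shows both pin heads (front discs at (321,281) and (303,531)) and the held tray with its plate's rear top +y corner at about (185,207). The bystanders are clear.

Run:
```python
from h import *
f=lambda a:np.array([[200+u/2,30+v/2] for u,v in a])-.25
s=json.load(open('w5.json'));p=np.array(s['eef_pos'])
P=at_z('w5',f([(320,281),(302,531)]),.1);d=P[0]-P[1];yaw=np.arctan2(-d[0],d[1]);print('pins',P.round(4).tolist(),np.hypot(*d[:2]),np.degrees(yaw))
M=P.mean(0)
zt=p[2]-.0947
C=at_z('w5',f([(185,207)]),zt+.085)[0];Cb=at_z('w5',f([(178,188)]),zt)[0];D=at_z('w5',f([(181,375)]),zt+.085)[0]
dd=C-D;print('plate yaw',np.degrees(np.arctan2(-dd[0],dd[1])))
t=np.radians(9.0);hx=np.array([np.cos(t),np.sin(t),0]);hy=np.array([-np.sin(t),np.cos(t),0])
for n,c in(('top',C),('bot',Cb)):
    K=c-.065*hy
    print(n,c.round(4),'rel TCP x,y',((K-p)@hx*1e3).round(1),((K-p)@hy*1e3).round(1),' pin mid rel keyhole x,y',((M-K)@hx*1e3).round(1),((M-K)@hy*1e3).round(1))
im=cv2.imread('pics/w5.png')
a=lambda u,v:cv2.resize(im[v-25:v+25,u-25:u+25],(400,400),interpolation=cv2.INTER_NEAREST)
cv2.imwrite('pics/w5z.png',np.hstack([np.vstack([a(290,133),a(361,170)])[:, :],np.vstack([a(352,295),a(215,135)])])[:600] if 0 else cv2.resize(np.vstack([np.hstack([a(290,133),a(361,170)]),np.hstack([a(352,295),a(215,135)])]),(600,600),interpolation=cv2.INTER_NEAREST))
```

```text
pins [[0.5809, 0.0753, 0.1], [0.5954, -0.0134, 0.1]] 0.08984789586493946 9.266219469731833
plate yaw 8.254269506648681
top [0.5333 0.0944 0.1446] rel TCP x,y 6.3 0.9  pin mid rel keyhole x,y 44.2 -6.3
bot [0.534  0.0941 0.0596] rel TCP x,y 6.8 0.5  pin mid rel keyhole x,y 43.6 -5.9
```

View pics/w5z.png

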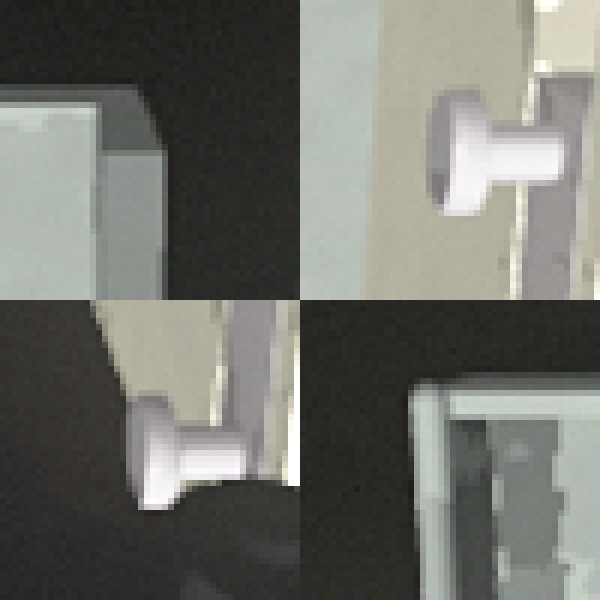

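Relative to the keyholes, the pin midpoint is 44 mm ahead and 6.1 mm to the right (-y) in the hanger frame, and the yaw matches. Move sideways, lower to entry height, and close to about 14 mm from the heads.

Call:
servo_tool:
  deltas:
    - [[0.01,-0.06,-0.06,0],[0.11,-0.04,-0.06,0],[0.21,-0.025,-0.06,0],[0.306,-0.013,-0.06,0.002],[0.306,-0.013,-0.06,0.002]]

```text
time: 10.6
eef_pos: [0.5706, 0.0278, 0.151]
tcp_rot: [-0.057, 0.704, 0.057, 0.706]
contact_force: [0.4, -1.0, -3.8]
opening: 0.127
```

Call:
servo_tool:
  deltas:
    - [[0,0,0,0],[0,0,0,0],[0,0,0,0],[0,0,0,0],[0,0,0,0]]

```text
time: 11.1
eef_pos: [0.5685, 0.0273, 0.1504]
tcp_rot: [-0.057, 0.705, 0.057, 0.705]
contact_force: [-0.3, -0.5, -3.7]
opening: 0.13
```

Run:
```python
from h import *
im=shot('w6');s=get_state()
Rm=R.from_quat(s['tcp_rot']).as_matrix();print(s['eef_pos'],np.degrees(np.arctan2(Rm[1,2],Rm[0,2])),s['contact_force'],s['time'])
z=lambda u,v,w,h,k:cv2.resize(im[v:v+h,u:u+w],None,fx=k,fy=k,interpolation=cv2.INTER_NEAREST)
a=z(250,90,130,100,6);print(a.shape)
cv2.imwrite('pics/w6c.png',cv2.resize(im[100:330,270:370],None,fx=2.6,fy=2.6,interpolation=cv2.INTER_NEAREST) if 0 else np.hstack([z(270,100,80,100,6),z(270,230,53,100,6)]))
```

```text
[0.56856336 0.02729248 0.15037911] 9.239538460140908 [-0.84519486  0.86738378 -3.66155463] 11.15
(600, 780, 3)
```

View pics/w6c.png

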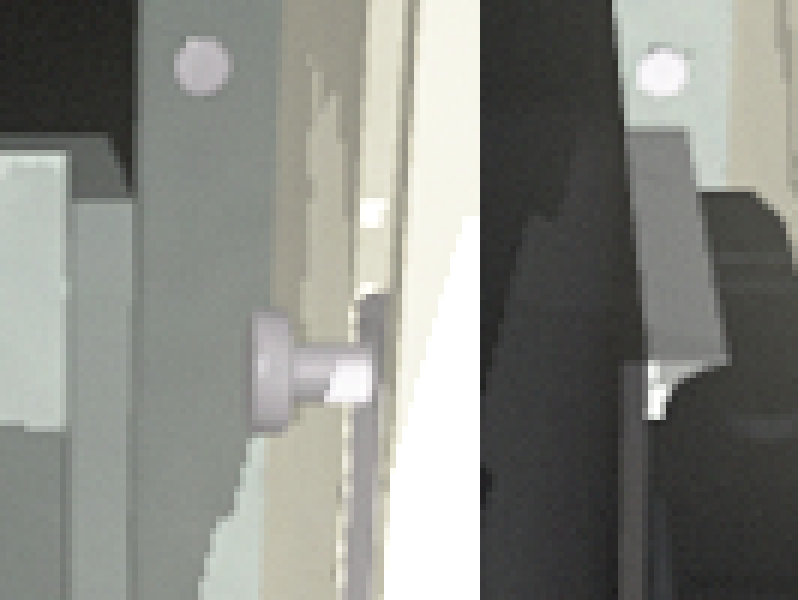

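The tray corner shows at crop (134,200), so it hasn't shifted in the grip. The +y pin head is at (256,372), and the other head is hidden by the finger.

Run:
```python
from h import *
s=json.load(open('w6.json'));p=np.array(s['eef_pos']);zt=p[2]-.0947
t=np.radians(9.2);hx=np.array([np.cos(t),np.sin(t),0]);hy=np.array([-np.sin(t),np.cos(t),0])
C=at_z('w6',[(291.8,132.8)],zt+.085)[0];B=at_z('w6',[(270+107/6-.5,100+135/6-.5)],zt)[0]
for u in((312.2,161.5),(312.2,162.2)):
    P=at_z('w6',[u],.1)[0];print(P.round(4),[(((P-c)@hx*1e3).round(2),((P-c)@hy*1e3+20).round(2)) for c in(C,B)])
```

```text
[0.5811 0.0756 0.1   ] [(np.float64(14.19), np.float64(-0.44)), (np.float64(14.14), np.float64(-0.88))]
[0.5812 0.0752 0.1   ] [(np.float64(14.2), np.float64(-0.87)), (np.float64(14.16), np.float64(-1.3))]
```

Shift about 0.5 mm more to -y while advancing 11 mm, then feel forward in 1 mm rows.

Call:
servo_tool:
  deltas:
    - [[0.03,0,0,0],[0.06,0.005,0,0],[0.09,0.01,0,0],[0.109,0.012,0,0],[0.109,0.012,0,0]]

```text
time: 11.65
eef_pos: [0.5799, 0.0285, 0.1503]
tcp_rot: [-0.057, 0.705, 0.057, 0.705]
contact_force: [0.1, 0.1, -2.7]
opening: 0.128
```

Call:
servo_tool:
  deltas:
    - [[0.01,0.0016,0,0],[0.02,0.0032,0,0],[0.03,0.0048,0,0],[0.04,0.0064,0,0],[0.05,0.008,0,0]]

```text
time: 12.15
eef_pos: [0.5847, 0.0294, 0.1503]
tcp_rot: [-0.057, 0.705, 0.057, 0.705]
contact_force: [0.7, -0.1, -2.7]
opening: 0.131
```

About 2 mm past the head faces with no reaction, so the heads seem to be entering.

Call:
servo_tool:
  deltas:
    - [[0.01,0.0016,0,0],[0.02,0.0032,0,0],[0.03,0.0048,0,0],[0.03,0.0048,0,0],[0.03,0.0048,0,0]]

```text
time: 12.65
eef_pos: [0.5876, 0.0298, 0.1503]
tcp_rot: [-0.057, 0.705, 0.057, 0.705]
contact_force: [-0.3, 0.8, -4.8]
opening: 0.129
```

Call:
servo_tool:
  deltas:
    - [[0.007,0.001,0,0],[0.015,0.0024,0,0],[0.022,0.0035,0,0],[0.03,0.0048,0,0],[0.03,0.0048,0,0]]

```text
time: 13.15
eef_pos: [0.5907, 0.0303, 0.1504]
tcp_rot: [-0.057, 0.705, 0.057, 0.705]
contact_force: [-0.1, 0.8, -3.3]
opening: 0.127
```

Call:
servo_tool:
  deltas:
    - [[0.005,0.0008,0,0],[0.01,0.0016,0,0],[0.015,0.0024,0,0],[0.02,0.0032,0,0],[0.02,0.0032,0,0]]

```text
time: 13.65
eef_pos: [0.5926, 0.0306, 0.1503]
tcp_rot: [-0.057, 0.705, 0.057, 0.705]
contact_force: [0.8, -0.8, -3.4]
opening: 0.133
```

The estimated gap to the panel is about 1.8 mm, with the heads through the plate. Lower slowly, watching the vertical force as the shanks enter the slots.

Call:
servo_tool:
  deltas:
    - [[0,0,-0.01,0],[0,0,-0.02,0],[0,0,-0.03,0],[0,0,-0.04,0],[0,0,-0.045,0]]

```text
time: 14.15
eef_pos: [0.5925, 0.0306, 0.1456]
tcp_rot: [-0.057, 0.705, 0.057, 0.705]
contact_force: [-0.4, -0.3, -3.5]
opening: 0.127
```

Call:
servo_tool:
  deltas:
    - [[0,0,-0.003,0],[0,0,-0.006,0],[0,0,-0.01,0],[0,0,-0.01,0],[0,0,-0.01,0]]

```text
time: 14.65
eef_pos: [0.5926, 0.0306, 0.1448]
tcp_rot: [-0.057, 0.705, 0.057, 0.705]
contact_force: [-0.7, -0.3, -2.9]
opening: 0.127
```

Call:
servo_tool:
  deltas:
    - [[0,0,-0.003,0],[0,0,-0.006,0],[0,0,-0.01,0],[0,0,-0.01,0],[0,0,-0.01,0]]

```text
time: 15.15
eef_pos: [0.5926, 0.0306, 0.1438]
tcp_rot: [-0.057, 0.705, 0.057, 0.705]
contact_force: [0.9, -0.1, -3.7]
opening: 0.132
```

Call:
servo_tool:
  deltas:
    - [[0,0,-0.004,0],[0,0,-0.008,0],[0,0,-0.012,0],[0,0,-0.015,0],[0,0,-0.015,0]]

```text
time: 15.65
eef_pos: [0.5925, 0.0306, 0.1423]
tcp_rot: [-0.057, 0.705, 0.057, 0.705]
contact_force: [-0.2, 0.4, -3.5]
opening: 0.128
```

Call:
servo_tool:
  deltas:
    - [[0,0,-0.01,0],[0,0,-0.02,0],[0,0,-0.025,0],[0,0,-0.03,0],[0,0,-0.03,0]]

```text
time: 16.15
eef_pos: [0.5925, 0.0306, 0.1392]
tcp_rot: [-0.057, 0.705, 0.057, 0.705]
contact_force: [-1.2, -0.2, -3.9]
opening: 0.127
```

It's 11 mm down without contact, so the slots are running over the shanks. Continue down to the stop.

Call:
servo_tool:
  deltas:
    - [[0,0,-0.02,0],[0,0,-0.04,0],[0,0,-0.06,0],[0,0,-0.08,0],[0,0,-0.09,0]]

```text
time: 16.65
eef_pos: [0.5924, 0.0307, 0.1299]
tcp_rot: [-0.057, 0.705, 0.057, 0.705]
contact_force: [-0.2, -0.8, -3.8]
opening: 0.13
```

Call:
servo_tool:
  deltas:
    - [[0,0,-0.005,0],[0,0,-0.01,0],[0,0,-0.015,0],[0,0,-0.02,0],[0,0,-0.02,0]]

```text
time: 17.15
eef_pos: [0.5926, 0.0306, 0.1283]
tcp_rot: [-0.057, 0.705, 0.057, 0.705]
contact_force: [0.4, -0.2, -3.2]
opening: 0.129
```

Call:
servo_tool:
  deltas:
    - [[0,0,-0.003,0],[0,0,-0.006,0],[0,0,-0.009,0],[0,0,-0.01,0],[0,0,-0.01,0]]

```text
time: 17.65
eef_pos: [0.5926, 0.0306, 0.1273]
tcp_rot: [-0.057, 0.705, 0.057, 0.705]
contact_force: [0.2, -0.5, -4.0]
opening: 0.128
```

Call:
servo_tool:
  deltas:
    - [[0,0,-0.002,0],[0,0,-0.004,0],[0,0,-0.005,0],[0,0,-0.005,0],[0,0,-0.005,0]]

```text
time: 18.15
eef_pos: [0.5926, 0.0306, 0.1269]
tcp_rot: [-0.057, 0.705, 0.057, 0.705]
contact_force: [-0.2, 0.9, -2.9]
opening: 0.124
```

Call:
servo_tool:
  deltas:
    - [[0,0,-0.002,0],[0,0,-0.004,0],[0,0,-0.006,0],[0,0,-0.006,0],[0,0,-0.006,0]]

```text
time: 18.65
eef_pos: [0.5927, 0.0307, 0.1266]
tcp_rot: [-0.057, 0.705, 0.057, 0.705]
contact_force: [-1.8, -0.1, -0.3]
opening: 0.129
```

Call:
servo_tool:
  deltas:
    - [[0,0,-0.002,0],[0,0,-0.004,0],[0,0,-0.005,0],[0,0,-0.005,0],[0,0,-0.005,0]]

```text
time: 19.15
eef_pos: [0.5928, 0.0306, 0.1264]
tcp_rot: [-0.057, 0.705, 0.057, 0.705]
contact_force: [-2.7, 0.5, 3.8]
opening: 0.133
```

Contact at TCP z 0.1264 (home predicted 0.127): the vertical force went from -3.5 to +3.8 N, so the pins carry the tray. Ease off slightly and open.

Call:
servo_tool:
  deltas:
    - [[0,0,0.002,0],[0,0,0.004,0],[0,0,0.004,0],[0,0,0.004,0],[0,0,0.004,0]]

```text
time: 19.65
eef_pos: [0.5928, 0.0306, 0.1264]
tcp_rot: [-0.057, 0.705, 0.057, 0.705]
contact_force: [-2.1, 1.1, 4.9]
opening: 0.133
```

Call:
servo_tool:
  deltas:
    - [[0,0,0,0],[0,0,0,0],[0,0,0,0],[0,0,0,0],[0,0,0,0]]
  claw: -0.2

```text
time: 20.15
eef_pos: [0.5926, 0.0305, 0.1259]
tcp_rot: [-0.057, 0.705, 0.057, 0.705]
contact_force: [-0.5, -0.1, -0.5]
opening: 0.404
```

Released, and the force went back to zero. Go straight up and look.

Call:
servo_tool:
  deltas:
    - [[0,0,0.1,0],[0,0,0.3,0],[0,0,0.6,0],[0,0,0.9,0],[0,0,1,0]]

```text
time: 20.65
eef_pos: [0.5946, 0.0304, 0.2312]
tcp_rot: [-0.058, 0.702, 0.056, 0.708]
contact_force: [1.5, -0.7, 0.3]
opening: 0.4
```

Call:
servo_tool:
  deltas:
    - [[-0.3,0,0.3,0],[-0.6,0,0.6,0],[-1,0,0.8,0],[-1,0,0.8,0],[-1,0,0.8,0]]

```text
time: 21.15
eef_pos: [0.4924, 0.0307, 0.3066]
tcp_rot: [-0.057, 0.704, 0.057, 0.706]
contact_force: [-0.6, 0.1, -0.1]
opening: 0.399
```

Run:
```python
from h import *
im=shot('w7');sc=read_camera('scene');cv2.imwrite('pics/scene7.png',sc);s=get_state();print(s['eef_pos'],s['contact_force'],s['time'])
a=cv2.resize(sc[150:320,170:395],None,fx=2,fy=2,interpolation=3);b=cv2.resize(im[150:400,250:470],None,fx=1.36,fy=1.36)
cv2.imwrite('pics/f.png',np.hstack([a,b[:340]]))
```

```text
[0.49264073 0.03058586 0.30473424] [ 0.52744153  1.45721234 -0.59411333] 21.25
```

View pics/f.png

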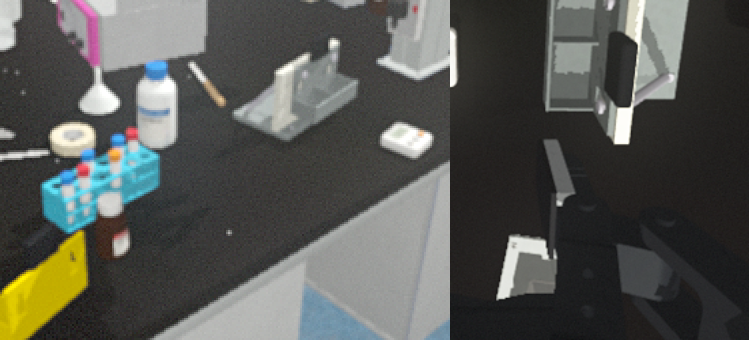

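The last picture shows the tray on the hanger with the trough towards the robot and a pin head visible in front of the plate at (600,100). The rack, both bottles, timer and yellow tray are where they were. One numeric check before handing in.

Run:
```python
from h import *
im=read_camera('wrist');s=get_state()
json.dump({a:np.array(s[a]).tolist() for a in('eef_pos','tcp_rot')},open('w8.json','w'))
t=np.radians(9.2);Rz=R.from_euler('z',t).as_matrix()
# plate rear-bottom mid at home: TCP at release (0.5926,0.0306,0.1265) + offset (6.5,0.8) mm, z 0.032
O=np.array([.5926,.0306,0])+Rz@[.0065,.0008,.032]
T=lambda x,y,z:O+Rz@[x,y,z]
g=cv2.cvtColor(im,cv2.COLOR_BGR2GRAY)
for n,x,(z) in(('grip top',(-.0125,-.0005),.125),):
    q=proj('w8',[T(a,b,z) for a in x for b in(-.025,.025)]);print('pred grip top',q.min(0).round(1),q.max(0).round(1))
c=proj('w8',[T(-.0065,0,.115)])[0].astype(int)
m=(g<45).astype(np.uint8);_,l,st,ce=cv2.connectedComponentsWithStats(m[c[1]-70:c[1]+70,c[0]-60:c[0]+60],connectivity=4)
k=l[70,60];print('blob box',st[k][:2]+c-[60,70],st[k][:2]+st[k][2:4]+c-[60,70],ce[k]+c-[60,70],'pred ctr',c)
# trough front-top edge ends: project pixel rows of max gradient near both ends
for y in(-.055,.055):
    a=proj('w8',[T(-.075,y,.03),T(-.025,y,.03)]);p=np.linspace(a[0],a[1],101)
    v=cv2.remap(g,p[:,0].astype(np.float32)[None],p[:,1].astype(np.float32)[None],1)[0].astype(float)
    gr=np.diff(cv2.GaussianBlur(v[None],(5,1),1)[0]);print(y,'front edge at x mm',-75+.5*(np.argmax(gr)))
w=get_state();print(recognise('wrist','tray')[:1],recognise('wrist','tray_grip')[:1])
```

```text
pred grip top [374. 182.] [391.8 231.9]
blob box [319 134] [439 274] [371.61887546 185.19864903] pred ctr [379 204]
-0.055 front edge at x mm -52.0
0.055 front edge at x mm -52.0
[{'at': [0.5833, 0.0343, 0.0539], 'p': 0.93}] [{'at': [0.5866, 0.0354, 0.0545], 'p': 0.76}]
```

```bash
python3 -c "from plant import *;print(sign_off())"
```

```text
the job is handed in; nothing more can be done
None
```

The tray is hanging on the hanger with both pins in its keyholes, and I handed the job in at about 21 s of the 61 s allowed; the verdict isn't reported.

**What I did:** I gripped the tray by its black grip with 60 N and lined the keyholes up with the pins from close wrist-camera views. I then fed the plate over both heads in steps of about 1 mm and lowered it about 24 mm until the pins took the weight. After that I opened the gripper and backed away.

**Checks that passed:**
- **Fit:** Going in and down the slots I felt no contact beyond about 1–2 N of sensor noise. The tray came to rest at TCP height 0.1264 m, where 0.127 m was predicted for fully home.
- **Force:** The vertical reading moved from -3.5 to at most +4.9 N as the pins took the weight, and to about zero once released, well under the 25 N limit.
- **Position:** The last picture shows the tray on the hanger with the tray side towards the robot. The trough's front edge measured the same at both ends, within 2 mm of the predicted position.
- **Bystanders:** The rack, both bottles, the timer and the yellow tray look unmoved.

**Checks that failed or fell short:**
- My automatic check of the grip's outline gave nothing usable, because the dark background merged with it.
- I did not measure levelness separately. It rests on both slots being on the pins and on the matching front-edge readings.
- The network's final positions for the tray agree only to roughly a centimetre.

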